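Check the release lever of a seal bed

TASK

Check the spring lever of the seal carver's vice: with the outside of the closed fingers, press the lever in towards the fixed grip bar until it comes up against its stop, short of the bar, and hold it firmly there for a good second. Then ease it back out under your fingers until it rests fully out again, without letting it snap, and move clear. Press only the lever's outer face: do not reach in between lever and bar, pinch the lever or touch the bar, and leave the stones, paste pot and mug where they stand.

Things in the scene. Friction and masses are not known exactly. Their poses are not given: they have to be found in the camera images.
- bed: Dark wooden seal-carving vice on a plank board fast to the desk. Board 200 x 310 x 18 mm (x, y, z); origin: centre of its underside, on the desk; z up. The block covers x -40..60, y 10..140, up to z 78 mm. Bar and lever stick out of the block's -y end, side by side over the board, centre lines at z 66 mm. Fixed.
- bar: Fixed round steel grip bar, 14 mm thick, 150 mm long, running along the bed's -y from its origin (its root on the axis, bed x 40, y 10, z 66 mm), with a post to the board near its free end. Not to be touched.
- blade: Outer half of the flat steel hand lever. Origin on its upright hinge axis (bed x -10, y -6, z 66 mm). The frame turns with it: x level, square to the blade, pointing in the pressing direction (to the bar); the blade runs along -y, 4 to 134 mm from the hinge; z -11 to 11 mm. The outer face, to be pressed, is at x = -5 mm. Fully out it is turned -0.19 rad about z from the bed.
- blade_inner: Inner half of the same lever, facing the bar: x 0 to 5 mm in the same frame as the outer half (same origin). Not to be touched.
- press_point (a point): Point on the lever's outer face at which to press, mid-height, 105 mm from the hinge and 29 mm from the free end (66 mm above the desk, 48 mm above the board).
- lever (a joint): Lever angle: 0 rad fully out, growing as pressed; a slightly soft rubber stop at 0.30 rad leaves the free end some 23 mm short of the bar. 31 mm travel at the press point. Its spring needs 2.3 N there to start, 4 N just at the stop; firmly means over 6 N, 10 to 15 N is good, over 30 N too much. Let go, it snaps out too fast; eased out, stay under 4 rad/s. It also draws the vice jaw back 9 mm.
- stone_tall: Loose dark red seal stone, 28 x 28 x 70 mm, upright; origin centre of underside. Bystander on the desk.
- stone_short: Loose olive seal stone, 36 x 36 x 42 mm; origin centre of underside. Bystander on the desk.
- paste_pot: Loose round porcelain paste pot with a blue domed lid (one piece), 80 mm across, 43 mm tall; origin centre of underside. Bystander on the desk.
- mug: Loose white mug, 76 mm across, 75 mm tall, handle at its +y; origin centre of underside. Bystander on the desk.

How it is judged:
By the outcome, as a careful person would: the job done as asked, in the order asked, and still so for the second after the job is handed in, with the robot touching nothing.
It also fails if it takes over 48 s, if anything falls off the work surface, if the arm or the gripper's body presses on something with over 40 N, if the wrist force passes 120 N, or if a joint passes its speed limit or range.

ROBOT

A 6-joint arm with a two-finger parallel gripper is mounted at the origin on the work surface. World frame = base frame: x ahead of the robot, y to its left, z up, the work surface at z = 0. Lengths are in m, angles in rad, forces in N, time in s.
With the tool pointing down it reaches from about 0.275 to 0.825 m from the base axis. Payload 4.9 kg.
Tool frame: the origin (TCP) lies midway between the tips of the shut fingers; the grasp point (between the pads) lies 19 mm behind it (bot.grip_depth is the distance from the TCP to the grasp point, in m); z points along the fingers, y is the line along which they close (so a half turn about z gives the same grasp; the last joint's range is limited). The gripper opens to 85 mm and grips with 20 to 120 N. Pads are 22 mm wide; open, the fingers measure 114 mm over their backs; the gripper's body (76 mm by 85 mm) begins 54 mm behind the grasp point. The pads swing forward as they close: fully open they stand 13 mm farther back than shut.
Start: joints at [1.199, 0.326, -0.193, 1.052, 0, 1.437], TCP at [0.13, 0.535, 0.231] pointing down, gripper open.
Joint ranges: [-2.65, 2.65], [-0.97, 1.79], [-1.3, 1.35], [-1.93, 2.1], [-1.47, 1.37], [-3.14, 3.14]. Speed limits (rad/s): [2.57, 2.57, 3.14, 3.14, 3.14, 3.14].

INTERFACE

Orientations are given as a unit quaternion [w, x, y, z].
In Python, from cell import bot gives the robot as it stands. Calls block until the motion is done:
- bot.move_pose(position, orientation): joint-space move of the TCP to a pose.
- bot.move_linear(position, speed=0.15, rotation=None, until_force=None): straight line of the TCP; rotation=None keeps the orientation; speed is the mean speed in m/s. With until_force (N) it stops when the force on the tool has changed by that much, and returns True; else False.
- bot.goto_joints(angles): joint-space move.
- bot.set_gripper(opening, grasp_force=None): opening from 0.0 (shut) to 1.0 (fully open); grasp_force is the grip in N (None keeps the last); returns when the fingers have stopped.
- bot.wait(seconds).
- bot.solve_ik(position, orientation): joint angles nearest the present ones, or None.
- bot.camera(name): name is "side" or "top"; returns the picture (400x640x3 uint8, red, green, blue); there is no depth.
- bot.calibration(name): a dict with "mtx" (3x3 intrinsics, pixels), "k1" (the pictures are not rectified: a ray, as slopes to the right and down, at radius r is drawn at 1 + k1 r^2 times it, then the intrinsics apply), "extrinsics" (4x4, takes a point from world to camera coordinates). Camera axes: x right, y down, z forward; pixel columns grow to the right and rows downward; lengths in m; the calibration is good to about 2 mm. A picture is of the moment at which its call begins. calibration takes no time and is no camera call.
A pose or a line that the arm cannot do raises bot.PlanningError and nothing moves.
- bot.close_job(): hands the job in; it is judged then, once.
Trained networks look in the newest picture that a camera, given by its name, has taken for a name from the list of things; names that differ only in an ending like _2 or _b are one class to them, and where a whole thing is asked for, a point or a joint stands for the part that bears it (a point fixed in the world has none). Each returns a list of dicts, best first, with "confidence" (0 to 1); they miss things now and then, are a little off and sometimes report something else, mostly with a low value. They report only what shows in the picture. A call takes as long as a camera call.
- bot.search_frame(camera, thing): "bbox" ([left, top, width, height] in pixels, round what is visible of it).
Readings, each from a call of its own:
- bot.read_clock(): time.
- bot.read_joint_positions(): joint angles.
- bot.read_joint_vel(): joint speeds.
- bot.read_joint_efforts(): joint torques, N m.
- bot.read_position(): TCP position.
- bot.read_tool_rot(): TCP orientation.
- bot.read_ft_force(): force on the tool from outside, world axes, zero at the start.
- bot.read_moment(): the same for the moment, N m.
- bot.read_gripper_width(): opening from 0.0 (shut) to 1.0 (fully open).
- bot.read_finger_force(): force on a finger pad.
Only numpy, scipy, OpenCV 4.12 (cv2) and the standard library are available. Lean on these libraries where they do the work, as an engineer would, in place of code of your own. Each camera call takes 0.05 s, during which the arm holds its last target. There are 200 camera calls.

## Working session

There is one attempt and no reset: what is moved stays moved. The work goes in short steps, each a Python script; the robot and the scene stay as the last script left them, time stands still between calls to the robot, and variables do not carry over. Pictures are saved under pics/ and viewed, at most 10 in all, crops included, and the job is handed in when it is done.

```bash
mkdir -p pics; ls; python3 - <<'E'
from cell import bot
import cv2
for c in("side","top"):
    im=bot.camera(c); cv2.imwrite(f"pics/{c}0.png",im[:,:,::-1])
    for t in("bed","bar","blade","press_point","stone_tall","stone_short","paste_pot","mug"):
        print(c,t,[(([round(v) for v in d["bbox"]]),round(d["confidence"],2)) for d in bot.search_frame(c,t)[:2]])
    k=bot.calibration(c);print(k)
print(bot.read_clock(),bot.read_tool_rot())
E
```

```text
pics
side bed [([292, 137, 102, 102], 0.79)]
side bar [([356, 165, 13, 60], 0.77)]
side blade []
side press_point []
side stone_tall [([360, 223, 23, 40], 0.76)]
side stone_short [([265, 164, 20, 29], 0.95), ([324, 189, 8, 17], 0.22)]
side paste_pot [([257, 146, 33, 19], 0.75)]
side mug [([264, 165, 22, 25], 0.62), ([251, 229, 67, 58], 0.61)]
{'mtx': array([[479.14854572,   0.        , 322.18358386],
       [  0.        , 479.14854572, 193.08081157],
       [  0.        ,   0.        ,   1.        ]]), 'k1': -0.09745010681534369, 'extrinsics': array([[ 0.99960491,  0.01685778,  0.02249093, -0.58097022],
       [ 0.02801374, -0.53225415, -0.846121  ,  0.07818299],
       [-0.00229283,  0.84641676, -0.53251611,  0.92323322],
       [ 0.        ,  0.        ,  0.        ,  1.        ]])}
top bed [([178, 148, 155, 104], 0.96), ([252, 194, 75, 20], 0.5)]
top bar [([247, 167, 77, 13], 0.76)]
top blade [([260, 202, 61, 11], 0.69)]
top press_point [([262, 200, 46, 10], 0.67)]
top stone_tall [([356, 156, 19, 23], 0.49)]
top stone_short [([222, 255, 32, 24], 0.81)]
top paste_pot [([166, 259, 43, 38], 0.91)]
top mug [([364, 216, 43, 55], 0.82)]
{'mtx': array([[371.86229705,   0.        , 324.41898567],
       [  0.        , 371.86229705, 193.71975302],
       [  0.        ,   0.        ,   1.        ]]), 'k1': -0.02902215235345936, 'extrinsics': array([[-9.51520280e-03, -9.99954561e-01, -5.79557960e-04,
         4.01619583e-02],
       [-9.93847402e-01,  9.52104529e-03, -1.10348043e-01,
         6.19849611e-01],
       [ 1.10348547e-01, -4.73991836e-04, -9.93892838e-01,
         7.27673553e-01],
       [ 0.00000000e+00,  0.00000000e+00,  0.00000000e+00,
         1.00000000e+00]])}
0.9 [1.20930866e-05 1.18599178e-01 9.92942210e-01 4.45614387e-05]
```

View pics/side0.png

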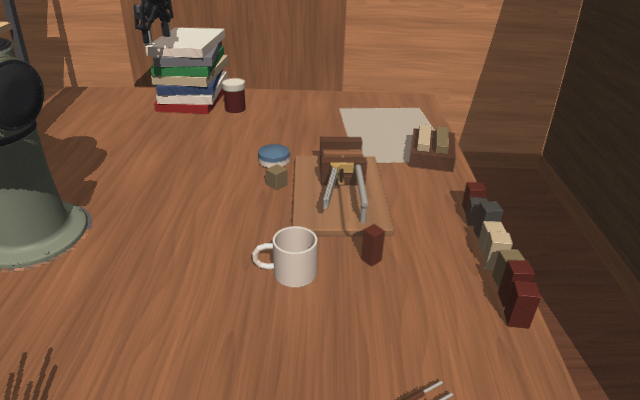

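View pics/top0.png

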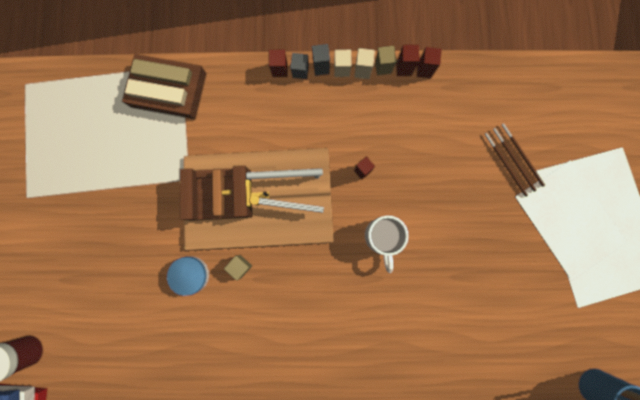

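The side view shows the vice at about (340,190), with the lever at (330,190) left of the bar (362,190), the mug in front at (295,255) and the tall stone at (372,245). In the top view the board spans (183..332, 150..250), the bar runs (247,175) to (322,172), and the lever runs (258,201) to (322,209). Pressing is therefore roughly +x in the world. Next I'll enlarge the view and fit the bed pose.

```bash
python3 - <<'E'
import cv2
im=cv2.imread("pics/top0.png")[140:270,170:345]
cv2.imwrite("pics/t1.png",cv2.resize(im,None,fx=4.5,fy=4.5,interpolation=cv2.INTER_CUBIC))
im=cv2.imread("pics/side0.png")[130:245,280:405]
cv2.imwrite("pics/s1.png",cv2.resize(im,None,fx=5,fy=5,interpolation=cv2.INTER_CUBIC))
E
```

```text
(no output)
```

View pics/t1.png

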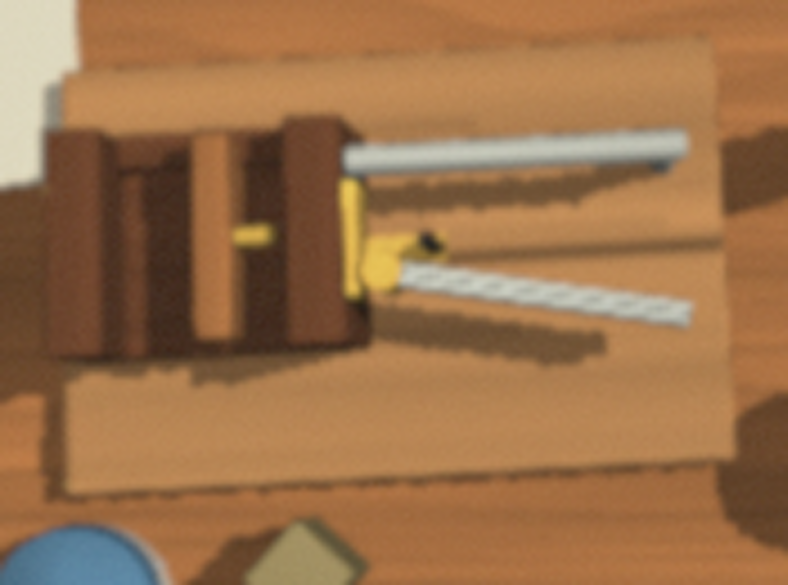

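View pics/s1.png

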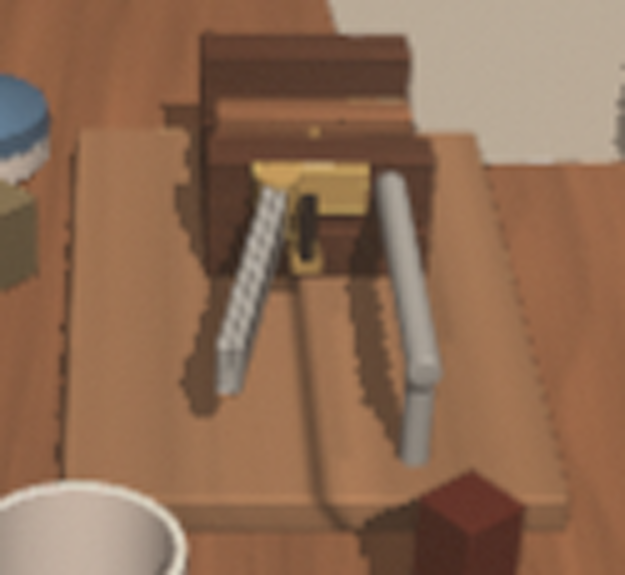

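The enlarged crops show the board corners, block top, bar end (687,143) and lever tip (691,313) in the top crop clearly. I'll fit x, y and yaw from those in both views.

```bash
cat >h.py <<'E'
from cell import bot
import numpy as np
def proj(P,c):
    k=bot.calibration(c); p=np.c_[P,np.ones(len(P))]@k["extrinsics"].T
    s=p[:,:2]/p[:,2:3]; s=s*(1+k["k1"]*(s**2).sum(1,keepdims=True))
    return s*k["mtx"][0,0]+k["mtx"][:2,2]
A=-0.19
def lev(x,y,z,a=A):  # blade frame -> bed
    return [-.010+x*np.cos(a)-y*np.sin(a), -.006+x*np.sin(a)+y*np.cos(a), .066+z]
def world(P,q):
    P=np.atleast_2d(P); c,s=np.cos(q[2]),np.sin(q[2])
    return np.c_[q[0]+c*P[:,0]-s*P[:,1], q[1]+s*P[:,0]+c*P[:,1], P[:,2]]
E
python3 - <<'E'
from h import *
from scipy.optimize import least_squares
B=[[.1,.155,.018],[.1,-.155,.018],[-.1,-.155,.018],[-.1,.155,.018]]
tip=lev(0,-.134,.011)
T=B+[[.04,-.14,.070],tip,[.06,.01,.078],[-.04,.01,.078],[.06,.14,.078],[-.04,.14,.078]]
t=np.array([[65,75],[712,40],[735,458],[68,492],[687,143],[691,313],[340,118],[347,345],[48,132],[47,355]])/4.5+[169.6,139.6]
S=B+[tip,[.04,-.14,.066]]
s=np.array([[473,133],[567,497],[62,500],[82,130],[230,347],[425,370]])/5+[279.6,129.6]
def f(q): return np.r_[proj(world(T,q),"top")-t, proj(world(S,q),"side")-s].ravel()
r=least_squares(f,[.6,.2,0],loss="soft_l1"); q=r.x
print(q); print(f(q).reshape(-1,2).round(1))
np.save("q.npy",q)
print(world([lev(-.005,-.105,0),tip,[.04,-.14,.066],[0,-.155,.018]],q).round(4))
# bystanders from bbox centres in top
def ray(px,z):
    g=least_squares(lambda p:(proj(np.array([[p[0],p[1],z]]),"top")-px).ravel(),[.6,.1]).x
    return g.round(3)
for n,px,z in(("tall",(365,166),.07),("short",(238,267),.042),("pot",(187,277),.035),("mug",(388,237),.075)): print(n,ray(px,z))
E
```

```text
[0.61411691 0.17503859 0.04468726]
[[-1.  -0.9]
 [ 0.7 -1.1]
 [ 0.9  0.8]
 [-0.5  1.2]
 [ 0.6  0.1]
 [ 0.5  0.3]
 [ 0.3 -1. ]
 [ 0.4 -0.3]
 [-1.  -0.5]
 [-0.2  1.1]
 [ 0.8 -1.2]
 [ 1.2 -0.1]
 [-0.5 -0.7]
 [-1.2 -1.2]
 [-0.2 -0.5]
 [-0.1  0.5]]
[[0.5842 0.0654 0.066 ]
 [0.585  0.036  0.077 ]
 [0.6603 0.037  0.066 ]
 [0.621  0.0202 0.018 ]]
tall [ 0.67  -0.046]
short [0.474 0.208]
pot [0.454 0.312]
mug [ 0.531 -0.087]
```

The fit residual is about 1 px and the sizes agree. I'll shut the gripper, approach outside the lever, come down and feel for contact.

```bash
cat >>h.py <<'E'
q=np.load("q.npy")
def pose(a,d,z=.050): # lever angle a (0 out), finger centre d off the outer face
    p=world([lev(-.005-d,-.105,0,A+a)],q)[0]; p[2]=z
    th=(A+a+q[2])/2
    return p,[0,-np.sin(th),np.cos(th),0]
def st(m=""): print(m,round(bot.read_clock(),2),bot.read_position().round(4),np.round(bot.read_ft_force(),2))
E
python3 - <<'E'
from h import *
import cv2
bot.set_gripper(0.0)
p,o=pose(0,.036,.16); bot.move_pose(p,o); st("above")
p,o=pose(0,.036); bot.move_linear(p,.12); st("down")
p,o=pose(0,.020); bot.move_linear(p,.06); st("near")
for c in("top","side"): 
    im=bot.camera(c)
    im=im[120:270,190:390] if c=="top" else im[100:250,250:450]
    cv2.imwrite(f"pics/{c}2.png",cv2.resize(im[:,:,::-1],None,fx=4,fy=4,interpolation=cv2.INTER_CUBIC))
E
```

```text
above 3.92 [0.5485 0.0715 0.1601] [0.29 0.33 0.77]
down 4.98 [0.5493 0.0707 0.0507] [ 0.26 -0.14  0.07]
near 5.4 [0.5651 0.0682 0.0502] [-0.47  0.99 -0.01]
```

View pics/side2.png

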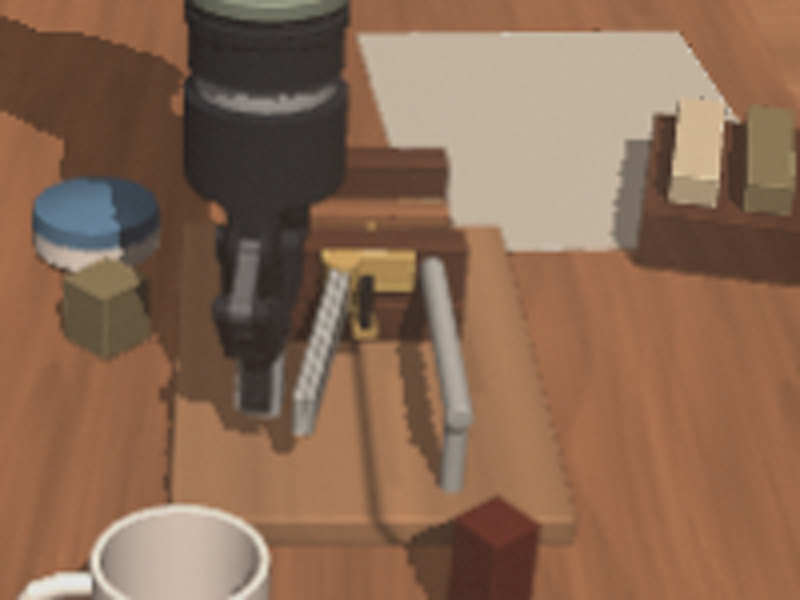

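The closed fingers stand just left of the lever, with pad edge at about (280,390) and lever tip at (303,400). The wider knuckle begins around row 350, close to the lever-top height, so I'll raise 7 mm to keep the contact on the pads and then feel for it.

```bash
python3 - <<'E'
from h import *
Z=.057
p,o=pose(0,.020,Z); bot.move_linear(p,.05); bot.wait(.3); st("up")
p,o=pose(0,.004,Z); print(bot.move_linear(p,.012,until_force=1.5)); st("contact")
bp=bot.read_position(); n=pose(0,0,Z)[0]-pose(0,.01,Z)[0]; n/=np.linalg.norm(n)
print("d=",(pose(0,0,Z)[0]-bp)@n)
E
```

```text
up 6.09 [0.5643 0.0683 0.0569] [ 0.9  -0.16 -0.8 ]
True
contact 6.94 [0.5735 0.0669 0.0564] [0.28 0.88 0.16]
d= 0.010819848098002096
```

The contact offset is 10.8 mm against 11 expected. Now I'll press.

```bash
cat >>h.py <<'E'
def F(n=6):
    v=np.mean([(bot.wait(.03),bot.read_ft_force())[1] for _ in range(n)],0); return v
E
python3 - <<'E'
from h import *
Z=.057;d=.011
p,o=pose(.24,d,Z); print(bot.move_linear(p,.025,rotation=o,until_force=9)); st("a.24"); print(F().round(2))
p,o=pose(.36,d,Z); print(bot.move_linear(p,.01,rotation=o,until_force=10)); st("stop")
u=pose(.3,0,Z)[0]-pose(.3,.01,Z)[0]; u/=np.linalg.norm(u)
f=F(); bp=bot.read_position(); print(f.round(2),"press",-f@u,"past stop mm",(bp-pose(.3,d,Z)[0])@u*1e3)
E
```

```text
False
a.24 8.11 [0.5978 0.0627 0.0566] [-3.25  0.09 -1.39]
[-3.45  0.15 -2.05]
True
stop 9.25 [0.6046 0.062  0.0562] [-3.71 -1.36  3.12]
[-3.65 -0.76  2.68] press 3.719980007539554 past stop mm -1.3680589614353933
```

```bash
python3 - <<'E'
from h import *
Z=.057;d=.011
u=pose(.3,0,Z)[0]-pose(.3,.01,Z)[0]; u/=np.linalg.norm(u)
o=pose(.3,d,Z)[1]; p0=pose(.3,d,Z)[0]
for k in range(14):
    bp=bot.read_position(); t=p0+u*((bp-p0)@u if k==0 else s); 
    if k==0: s=(bp-p0)@u
    s+=.0007; bot.move_linear(p0+u*s,.01,rotation=o)
    f=F(5); pr=-f@u
    print(k,round(s*1e3,2),round(((bot.read_position()-p0)@u)*1e3,2),f.round(1),round(pr,2))
    if pr>10: break
st()
E
```

```text
0 -0.67 -0.94 [-3.7  0.4 -2.8] 3.58
1 0.03 0.0 [-3.8  0.4 -2.5] 3.68
2 0.73 0.73 [-3.9  0.5 -2.1] 3.76
3 1.43 1.24 [-5.1  0.3 -1.4] 5.02
4 2.13 1.31 [-6.3 -0.3  0.4] 6.26
5 2.83 1.39 [-8.7 -0.6  2.1] 8.66
6 3.53 1.46 [-9.8 -0.2  2.6] 9.74
7 4.23 1.53 [-11.5  -0.8   4.8] 11.46
 12.96 [0.6063 0.0626 0.0569] [-11.78  -0.2    4.68]
```

```bash
python3 - <<'E'
from h import *
import cv2
Z=.057
for _ in range(3): bot.wait(.5); st("hold")
for a in (.3,.15,0):
    p,o=pose(a,.011,Z); bot.move_linear(p,.018,rotation=o); st(f"a={a}")
p,o=pose(0,.018,Z); bot.move_linear(p,.01,rotation=o); st("off")
p,o=pose(0,.04,Z); bot.move_linear(p,.06); st("clear")
p,o=pose(0,.04,.2); bot.move_linear(p,.12); st("up")
p,o=pose(0,.14,.22); bot.move_linear(p,.15); st("back")
a=bot.camera("top")[140:270,170:345]
b=bot.camera("side")[130:260,250:425]
cv2.imwrite("pics/end.png",cv2.resize(np.vstack([a,b])[:,:,::-1],None,fx=2.3,fy=2.3,interpolation=cv2.INTER_CUBIC))
E
```

```text
hold 13.46 [0.6063 0.0626 0.0569] [-11.75  -1.34   3.99]
hold 13.96 [0.6063 0.0626 0.0569] [-11.41  -1.06   4.5 ]
hold 14.46 [0.6063 0.0626 0.0569] [-12.03  -1.3    4.66]
a=0.3 14.84 [0.6051 0.0624 0.0571] [-3.41  0.22 -1.89]
a=0.15 15.88 [0.5891 0.0636 0.0571] [-2.28  0.86 -2.58]
a=0 16.91 [0.5739 0.0669 0.0573] [-1.56  1.12  1.32]
off 17.76 [0.5665 0.068  0.057 ] [ 0.39 -0.76 -0.07]
clear 18.27 [0.5445 0.0713 0.0572] [-0.88  0.18 -0.04]
up 19.62 [0.5441 0.0712 0.1992] [ 0.27 -0.02  0.88]
back 20.45 [0.4466 0.0856 0.22  ] [0.07 0.01 0.61]
```

View pics/end.png

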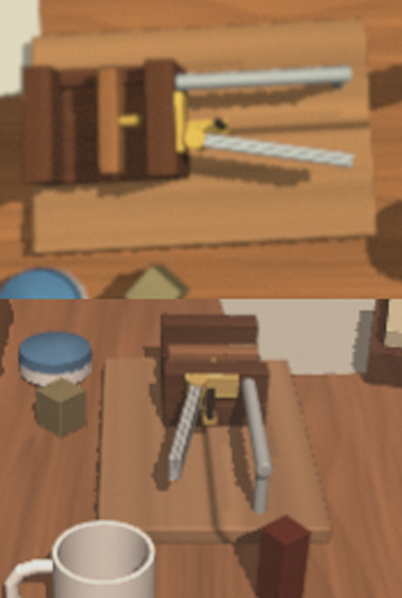

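The lever is fully out again (tip at (352,160) in the upper half, same as at the start), the bystanders haven't moved, and the arm is clear.

```bash
python3 -c "
from cell import bot
print(bot.close_job())"
```

```text
the job is handed in; nothing more can be done
None
```

The lever was pressed to its stop, held there at about 11.5 N for 1.5 s, eased fully out and left clear with nothing else moved; the job is handed in, though the hand-in returned no verdict.

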